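# Rock the pendulum angle gauge on a rough stud to its mark and hold

## Task

Take the pendulum angle gauge out of its blue stand and set its tapered foot upright into the brass neck of the rough stud, until it rests on the uneven bottom. Only then rock it sideways, in the plane of its dial with the dial face kept vertical, until the swinging pointer settles on the red mark. Finish while still gripping it there, steady, with the foot pressed gently on the bottom, and leave the jar, the sample and the eyepiece alone.

Things in the scene. Friction and masses are not known exactly. Their poses are not given: they have to be found in the camera images.
- gauge: loose pendulum angle gauge, 0.26 to 0.39 kg, 186 mm tall, upright in the stand. Origin: lowest point of the foot; z up the gauge, x out of the white dial face (at the start within 0.4 rad of away from the robot), y to the right facing the dial. Steel foot 18 mm thick, 24 at z = 56; shoulder plate 26 x 52 mm, z = 56-62; round dial 84 mm across, 16 thick, z = 56-140, pointer out to x = 15
- grip (a point): centre of the gauge's orange handle, the best place to grip, 168 mm above the gauge's origin. The handle is 16 mm (x) by 30 mm (y), z = 134 to 186; grip across its 30 mm (along the gauge's y) from above
- foot (a point): on the gauge, centre of the 18 mm ball end of the foot, 9 mm above the gauge's origin; rocking about this point leaves the ball where it is
- pointer_tip (a point): tip of the black pendulum pointer, 52 mm below its pivot (the pivot is on the dial's centre line, 124 mm above the gauge's origin)
- mark (a point): centre of the red mark (8 mm wide, 16 mm long) on the dial, 52 mm from the same pivot
- pointer (a joint): angle of the pointer on the dial, rad, about the gauge's x: 0 points to the foot, positive towards the gauge's +y (right, facing the dial). It hangs plumb, swings and settles in about 1 s; turning the gauge by an angle a about its x (right-handed) makes it read -a
- mark_ring (a joint): angle of the red mark on the dial, same zero and sense as pointer, rad; differs at each start (0.18 to 0.34), cannot be turned by touch
- stud: fixed: black stage plate 130 x 130 x 10 mm with micrometer spindles on two sides, a dark rough alloy block 84 x 84 mm on it up to z = 30, and on that a brass neck like a funnel. Origin: centre of the underside, on the table, z up
- neck (a point): centre of the neck's bottom, 30 mm above the table. The neck flares from 32 mm inside diameter at the bottom to about 56 mm at its rim, 26 mm higher (outside 64 mm). Its bottom is uneven: bumps up to 3 mm high, so the foot's resting height must be felt
- stand: fixed: blue block 90 x 90 x 66 mm high with an upright 30 mm hole right through its middle, in which the gauge's foot hangs, the shoulder lying on the top. Origin: centre of the underside, z up
- reagent: bystander: amber glass jar, 52 mm in diameter, 85 mm tall; origin at the centre of its underside
- sample: bystander: green resin-mounted metal sample, disc 32 mm in diameter, 20 mm high; origin at the centre of its underside
- eyepiece: bystander: black eyepiece, 38 mm in diameter, 50 mm tall, standing; origin at the centre of its underside
Things that resemble listed ones, but are neither listed nor needed, are in the scene too. What is shaped like the stud but turquoise is not meant. Leave any green look-alike of the gauge alone.

How it is judged:
On the way:
1. the gauge stands upright, gripped, with its foot resting on the bottom of the neck (horizontal distance between foot and neck below 0.013 m and z of foot in the frame of stud between 0.034 and 0.046 m and contact force between gauge and the fingers above 1 N and contact force between gauge and stud above 0.3 N and angle between gauge's own z axis and vertical below 0.09 rad), for 0.2 s.
At the end, for the whole second after the job is handed in: Gauge gripped (over 1 N), still; foot ball within 13 mm of the neck axis, 34-46 mm above the stud's underside, pressing with 0.3-25 N; pointer at rest (0.2 rad/s) within 4 mm of the centre of the red mark; dial face vertical within 0.17 rad; jar, sample, eyepiece moved under 20 mm (horizontal distance between foot and neck below 0.013 m and z of foot in the frame of stud between 0.034 and 0.046 m and contact force between gauge and the fingers above 1 N and contact force between gauge and stud between 0.3 and 25 N and distance between pointer_tip and mark below 0.004 m and velocity of joint pointer between -0.2 and 0.2 rad/s and angle between gauge's own x axis and vertical between 1.4 and 1.74 rad and linear speed of gauge below 0.02 m/s and distance of each of reagent, sample, eyepiece from where it was at the start of the episode below 0.02 m); the arm keeps its last pose, push and grip.
It fails at once if the reagent jar is pushed away or knocked over (distance of reagent from where it was at the start of the episode above 0.02 m or angle between reagent's own z axis and vertical above 0.5 rad).
It fails at once if the mounted sample is pushed away or knocked over (distance of sample from where it was at the start of the episode above 0.02 m or angle between sample's own z axis and vertical above 0.5 rad).
It fails at once if the eyepiece is pushed away or knocked over (distance of eyepiece from where it was at the start of the episode above 0.02 m or angle between eyepiece's own z axis and vertical above 0.5 rad).
It fails at once if the gauge is rammed into the stud (over 50 N) (contact force between gauge and stud above 50 N).
It also fails if it takes over 58 s, if anything falls off the work surface, if the arm or the gripper's body presses on something with over 40 N, if the wrist force passes 120 N, or if a joint passes its speed limit or range.

## Robot

A 6-joint arm with a two-finger parallel gripper is mounted at the origin on the work surface. World frame = base frame: x ahead of the robot, y to its left, z up, the work surface at z = 0. Lengths are in m, angles in rad, forces in N, time in s.
With the tool pointing down it reaches from about 0.4 to 0.825 m from the base axis. Payload 7 kg.
Tool frame: the origin (TCP) lies on the centre line of the jaws, within the pads' length; the fingertips stand 25 mm ahead of it and the grasp point (between the pads) lies 6 mm ahead of it; z points along the fingers, y is the direction in which the jaws open and shut (so a half turn about z gives the same grasp; the last joint's range is limited). The gripper opens to 88 mm and grips with 3 to 60 N. Pads are 19 mm wide; open, the fingers measure 130 mm over their backs; the gripper's body (78 mm by 193 mm) begins 47 mm behind the grasp point.
Start: joints at [-0.974, 0.359, 0.012, 0, -1.224, -0.288], TCP at [0.205, -0.643, 0.252] pointing down, gripper open.
Joint ranges: [-3.07, 3.07], [-1.43, 2.12], [-1.02, 1.25], [-3.03, 1.67], [-3.05, -0], [-3.03, 3.03]. Speed limits (rad/s): [2.39, 2.39, 3.01, 3.14, 3.14, 3.14].

## Interface

Orientations are given as [roll, pitch, yaw] about the fixed x, y, z axes, in that order (R = Rz(yaw) Ry(pitch) Rx(roll)).
In Python, from station import * gives the robot as it stands. The module is installed in compiled form; this text tells all that it offers.
- The arm moves only by the tool step_arm, never from a script. Its argument "commands" is text: rows parted by semicolons, each of 6 numbers parted by spaces: the shift along the tool's x, y, z in mm, then the turn, a rotation vector about the tool's x, y, z in rad. A call has 1 to 8 rows; each row shifts and turns the commanded pose from where the row before left it, along the tool's axes as they then stand; what a row does not reach is not made up. A row lasts 1/8 s, in which the tool goes at most 62.5 mm and 10.7 degrees, less where a joint would pass 70% of its speed; a pose out of reach is approached as far as the arm can. A call is refused whole if a number of a shift passes 62.5 or a number of a turn 0.188, either way. A call with a gripper value outside its range is refused whole. "jaw" is the finger opening in mm, from 0 to 87.6, set as the call begins (left out, the last holds). The fingers move at their own pace and stop on an object; "grip_force" is the grip in N (left out, the last holds). Time passes only in rows, so rows that do not move let the fingers close. It gives the time, the measured TCP pose, the force and the opening at its end, in the units of the state.
- get_state(): the state, without advancing time (a new reading comes with each control period).
- grab_frame(name): name is "scene" or "top" or "wrist"; returns a dict with "frame" (400x640x3 uint8, red, green, blue), "fovy" (degrees; the focal length in pixels is half the picture's height over the tangent of half this angle, whatever the lens; pixels are square), "cx", "cy" (the principal point, pixels), "k1" (the pictures are not rectified: a ray, as slopes to the right and down, at radius r is drawn at 1 + k1 r^2 times it, then the intrinsics apply), "rvec" (rotation vector, rad) and "tvec" (3), from world to camera coordinates, as OpenCV has them; the wrist camera has in their place "tool_from_camera" (4x4, takes a point from camera to tool coordinates, whose origin is the TCP and whose axes are the flange's). Camera axes: x right, y down, z forward; pixel columns grow to the right and rows downward; lengths in m; the calibration is good to about 2 mm. A picture is of the moment at which its call begins: read the wrist's pose just before it. There is no depth.
- job_done(): hands the job in, once; it reports no verdict.
Trained networks look in a picture, given as the dict that the camera call returned (one of the last four; its "shot" number tells which), for a name from the list of things; names that differ only in an ending like _2 or _b are one class to them, and where a whole thing is asked for, a point or a joint stands for the part that bears it (a point fixed in the world has none). Each returns a list of dicts, best first, with "conf" (0 to 1); they miss things now and then, are a little off and sometimes report something else, mostly with a low value. They report only what shows in the picture. A call takes as long as a camera call. They do not tell look-alikes from the thing itself.
- recognise(picture, name): "pixel" ([column, row] in pixels, amid what is visible of it).
The state is a dict: "t": time; "q": joint angles; "qd": joint speeds; "joint_efforts": joint torques, N m; "eef_pos": TCP position; "ee_rot": TCP orientation; "force": force on the tool from outside, world axes, zero at the start; "moment": the same for the moment, N m; "width": finger opening in m.
Only numpy, scipy, OpenCV 4.12 (cv2) and the standard library are available. Lean on these libraries where they do the work, as an engineer would, in place of code of your own. Each camera call takes 0.05 s, during which the arm holds its last target.

## Working session

There is one attempt and no reset: what is moved stays moved. The work goes in short steps, Python scripts to look and compute and a tool call to move; the robot and the scene stay as the last step left them, time stands still between calls to the robot, and variables do not carry over. Pictures are saved under pics/ and viewed, and the job is handed in when it is done.

Besides the shell and the picture viewer there is one more tool, called after "Emit:" by a JSON object that holds its "api" and its "payload", one argument or row to a line. step_arm: Moves the arm, as the interface text tells. Its arguments: {"type":"object","properties":{"commands":{"type":"string"},"jaw":{"type":"number"},"grip_force":{"type":"number"}},"required":["commands"]}

```bash
mkdir -p pics
cat > h.py <<'E'
import numpy as np, cv2
from scipy.spatial.transform import Rotation as R
from station import *
def K(p):
    f=p['frame'].shape[0]/2/np.tan(np.radians(p['fovy'])/2)
    return f
def pose(p,st=None):
    # returns Rwc (cam->world), c origin
    if 'rvec' in p:
        Rm=cv2.Rodrigues(np.array(p['rvec'],float))[0]; t=np.array(p['tvec'],float).reshape(3)
        return Rm.T,-Rm.T@t
    T=np.array(p['tool_from_camera']); Rt=toolR(st)
    return Rt@T[:3,:3], Rt@T[:3,3]+np.array(st['eef_pos'])
def toolR(st):
    return R.from_euler('xyz',st['ee_rot']).as_matrix()
def ray(p,px,st=None):
    f=K(p); xd=(px[0]-p['cx'])/f; yd=(px[1]-p['cy'])/f; rd=np.hypot(xd,yd); r=rd
    for _ in range(30): r=rd/(1+p['k1']*r*r)
    s=r/rd if rd>0 else 1
    Rm,c=pose(p,st); return c, Rm@np.array([xd*s,yd*s,1.])
def atz(p,px,z,st=None):
    c,d=ray(p,px,st); return c+d*(z-c[2])/d[2]
def proj(p,X,st=None):
    Rm,c=pose(p,st); v=Rm.T@(np.array(X)-c); x,y=v[0]/v[2],v[1]/v[2]; s=1+p['k1']*(x*x+y*y); f=K(p)
    return np.array([f*x*s+p['cx'],f*y*s+p['cy']])
def save(p,n,crop=None,sc=1):
    im=p['frame'][:,:,::-1]
    if crop: im=im[crop[1]:crop[3],crop[0]:crop[2]]
    if sc!=1: im=cv2.resize(im,None,fx=sc,fy=sc,interpolation=cv2.INTER_CUBIC)
    cv2.imwrite('pics/'+n+'.png',im)
E
python3 - <<'E'
from h import *
s=get_state(); print(s)
for n in ['scene','top','wrist']:
    p=grab_frame(n); save(p,n+'0')
    print(n,{k:v for k,v in p.items() if k!='frame'})
    if n!='wrist':
        print(pose(p)[1])
    for o in ['gauge','stud','stand','neck','mark','pointer_tip','grip','reagent','sample','eyepiece']:
        print(o,[(np.round(d['pixel']).tolist(),round(d['conf'],2)) for d in recognise(p,o)])
E
```

```text
{'t': 0.0, 'q': array([-9.73925795e-01,  3.59363372e-01,  1.10743069e-02, -3.49269774e-04,
       -1.22412184e+00, -2.88121575e-01]), 'qd': array([-0.00052118,  0.00139854,  0.00133213,  0.00065757, -0.00100129,
        0.0016789 ]), 'joint_efforts': array([-2.50326171e-03, -5.82717633e+01,  2.93052560e+01,  6.99668258e+00,
        6.67315442e-03, -2.11327315e-04]), 'eef_pos': array([ 0.20496383, -0.64265619,  0.25064475]), 'ee_rot': array([ 3.13995132e+00, -1.44024328e-04, -2.83296252e+00]), 'force': array([-0.1258344 , -0.44620707, -1.06086346]), 'moment': array([-0.02299887,  0.03368999,  0.0395354 ]), 'width': 0.08780836178826007}
scene {'fovy': 47.55325781485557, 'cx': 317.5276203595077, 'cy': 192.32128417673823, 'k1': -0.12588611947419046, 'rvec': array([ 1.42837048,  2.00871779, -0.97665733]), 'tvec': array([ 0.16795856, -0.2101514 ,  1.41813091]), 'shot': 1}
[1.21714724 0.26864677 0.72790829]
gauge [([393.0, 203.0], 0.97), ([362.0, 235.0], 0.94)]
stud [([220.0, 215.0], 0.6), ([175.0, 285.0], 0.58)]
stand [([360.0, 278.0], 0.82)]
neck [([216.0, 215.0], 0.76), ([172.0, 286.0], 
[... 867 characters left out ...]
1), ([249.0, 209.0], 0.7)]
sample [([317.0, 280.0], 0.58)]
eyepiece [([377.0, 302.0], 0.54), ([417.0, 226.0], 0.48)]
wrist {'fovy': 66.35297514807027, 'cx': 317.8274584031391, 'cy': 198.87379354943295, 'k1': -0.03483791898860949, 'tool_from_camera': array([[-8.56836376e-06, -9.59210568e-01, -2.82692565e-01,
         7.62029601e-02],
       [ 9.99999200e-01,  3.49265596e-04, -1.21541084e-03,
        -1.35804128e-04],
       [ 1.26456971e-03, -2.82692349e-01,  9.59209798e-01,
        -1.34159500e-01],
       [ 0.00000000e+00,  0.00000000e+00,  0.00000000e+00,
         1.00000000e+00]]), 'shot': 3}
gauge []
stud []
stand []
neck []
mark []
pointer_tip []
grip []
reagent []
sample []
eyepiece []
```

View pics/scene0.png

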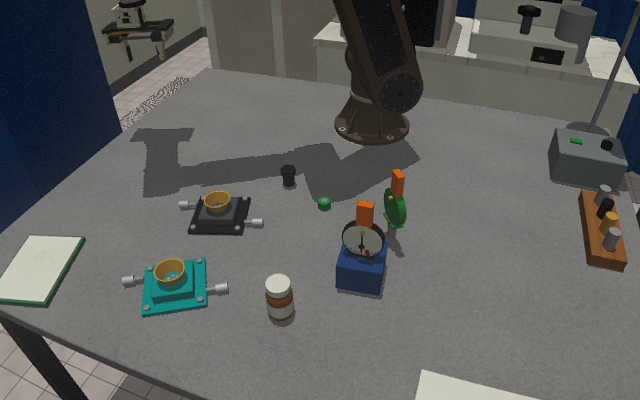

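View pics/top0.png

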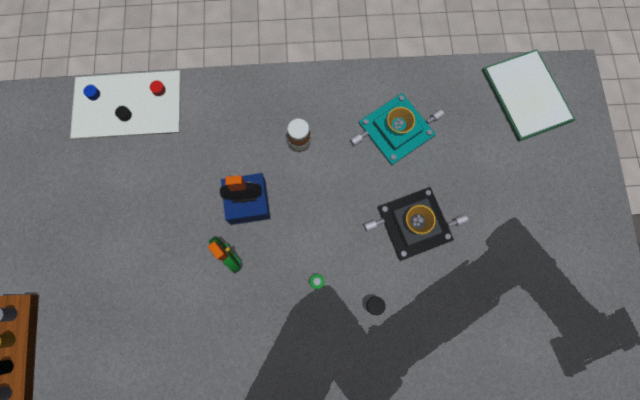

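Candidates: the gauge in the blue stand at scene (362,235) / top (240,190), and the green look-alike at scene (396,206) / top (225,256). For studs, there is a black one at scene (218,215) / top (416,223) and a turquoise one at scene (175,285) / top (398,128). I choose the gauge in the blue stand and the black stud, and check both in close crops.

Run:
```python
from h import *
s=grab_frame('scene'); t=grab_frame('top')
a=cv2.resize(s['frame'][180:300,310:430,::-1],None,fx=4,fy=4,interpolation=cv2.INTER_CUBIC)
b=cv2.resize(t['frame'][160:240,200:290,::-1],None,fx=4,fy=4,interpolation=cv2.INTER_CUBIC)
b=cv2.copyMakeBorder(b,0,160,0,0,cv2.BORDER_CONSTANT)[:480,:320]
cv2.imwrite('pics/g1.png',np.hstack([a,b]))
a=cv2.resize(s['frame'][180:245,170:270,::-1],None,fx=4,fy=4,interpolation=cv2.INTER_CUBIC)
b=cv2.resize(t['frame'][180:265,370:470,::-1],None,fx=4,fy=4,interpolation=cv2.INTER_CUBIC)
a=cv2.copyMakeBorder(a,0,80,0,0,cv2.BORDER_CONSTANT)
cv2.imwrite('pics/n1.png',np.hstack([a,b]))
for nm,sp,tp in [('grip',(364,214),(235,183)),('neckrim',(217,203),(420,219))]:
    c1,d1=ray(s,sp);c2,d2=ray(t,tp)
    A=np.stack([d1,-d2],1);x=np.linalg.lstsq(A,c2-c1,rcond=None)[0];P=c1+d1*x[0];Q=c2+d2*x[1];print(nm,P,Q)
for o,sp,tp,z in [('reagent',None,(298,132),.085),('sample',None,(317,281),.02),('eyepiece',None,(376,304),.05),('greengrip',None,(218,251),.18),('studTop',None,(420,219),.056)]:
    print(o,atz(t,tp,z))
```

```text
grip [0.59982479 0.12985848 0.16978589] [0.5994987 0.1309397 0.1698777]
neckrim [ 0.53090103 -0.24144334  0.04162703] [ 0.53165947 -0.24328452  0.04223711]
reagent [0.72813813 0.00816543 0.085     ]
sample [ 0.41448996 -0.01455211  0.02      ]
eyepiece [ 0.36014397 -0.13173571  0.05      ]
greengrip [0.47207143 0.162237   0.18      ]
studTop [ 0.5294287  -0.23964306  0.056     ]
```

```bash
ls pics
```

```text
g1.png
n1.png
scene0.png
top0.png
wrist0.png
```

View pics/g1.png

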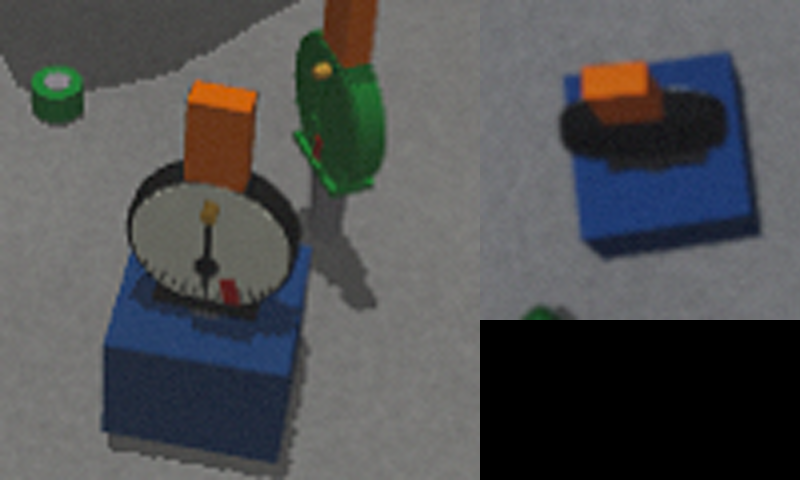

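View pics/n1.png

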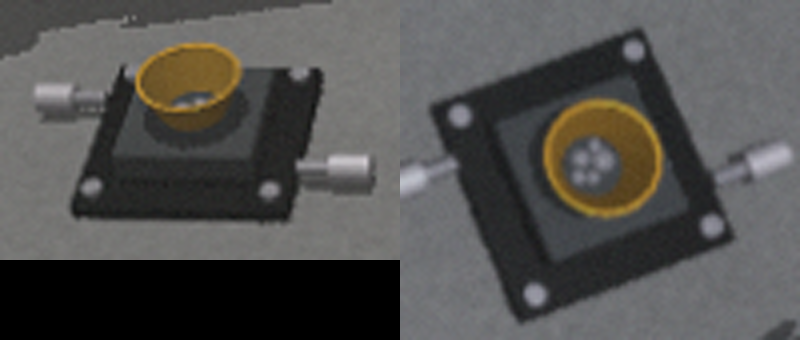

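The crops show a white dial on the gauge in the blue stand, with its red mark right of the foot at scene (367,253), so the angle is positive. The stud at top (421,219) is the black one with the brass neck. Next I fit their poses.

```bash
cat > fit.py <<'E'
from h import *
from scipy.optimize import minimize, least_squares
def hullmask(p,P,st=None,box=None,ss=4):
    px=np.array([proj(p,x,st) for x in P]); x0,y0,x1,y1=box
    q=((px+0.5-[x0,y0])*ss).astype(np.float32)
    m=np.zeros(((y1-y0)*ss,(x1-x0)*ss),np.float32)
    cv2.fillConvexPoly(m,cv2.convexHull(np.round(q*16).astype(np.int32)),1.0,lineType=cv2.LINE_8,shift=4)
    return cv2.resize(m,(x1-x0,y1-y0),interpolation=cv2.INTER_AREA)
def orange(p,box,lo=(3,150,90),hi=(16,255,255)):
    x0,y0,x1,y1=box
    h=cv2.cvtColor(p['frame'][y0:y1,x0:x1],cv2.COLOR_RGB2HSV)
    return (cv2.inRange(h,lo,hi)>0).astype(np.float32)
def handle(x,y,yaw,z0,zl=140,zh=186):
    P=[]
    for a in(-8,8):
        for b in(-15,15):
            for c in (zl,zh): P.append([x+(a*np.cos(yaw)-b*np.sin(yaw))/1000,y+(a*np.sin(yaw)+b*np.cos(yaw))/1000,z0+c/1000])
    return P
E
python3 - <<'E'
from fit import *
s=grab_frame('scene'); t=grab_frame('top')
bs=(345,195,385,240); bt=(215,165,260,205)
ms,mt=orange(s,bs),orange(t,bt); print(ms.sum(),mt.sum())
def cost(v,views='st'):
    P=handle(v[0],v[1],v[2],0.010); c=0
    if 's' in views: c+=np.abs(hullmask(s,P,None,bs)-ms).sum()
    if 't' in views: c+=np.abs(hullmask(t,P,None,bt)-mt).sum()
    return c
for vw in ['st','s','t']:
    best=None
    for y0 in (-.3,-.1,.1,.3):
        r=minimize(cost,[.6,.13,y0],args=(vw,),method='Nelder-Mead',options=dict(initial_simplex=[[.6,.13,y0],[.61,.13,y0],[.6,.14,y0],[.6,.13,y0+.2]]))
        if best is None or r.fun<best.fun: best=r
    print(vw,best.x,best.fun)
# stud: rim
def ringfit(p,box):
    m=orange(p,box,(12,120,60),(28,255,255)); cnt=max(cv2.findContours(m.astype(np.uint8),cv2.RETR_EXTERNAL,cv2.CHAIN_APPROX_NONE)[0],key=cv2.contourArea).reshape(-1,2)+np.array(box[:2])
    return cnt,m
c,m=ringfit(t,(395,195,450,245)); print(m.sum(),c.min(0),c.max(0))
def res(v): 
    P=np.array([atz(t,q,.056)[:2] for q in c]); return np.hypot(*(P-v[:2]).T)-v[2]
r=least_squares(res,[.53,-.24,.032],loss='soft_l1',f_scale=.002); print('rim',r.x,np.abs(r.fun).max())
# plate corners
tc=np.array([(640,28),(733,238),(520,322),(432,105)])/4.+[270,180]
W=np.array([atz(t,q,.010) for q in tc]); print(W,W.mean(0),np.linalg.norm(W-np.roll(W,1,0),axis=1))
sc=np.array([(122,66),(323,68),(290,220),(72,215)])/4.+[170,180]
W=np.array([atz(s,q,.010) for q in sc]); print(W,W.mean(0),np.linalg.norm(W-np.roll(W,1,0),axis=1))
# stand top corners
tc=np.array([(565,73),(730,52),(752,215),(583,237)])/4.+[200-120,160]
W=np.array([atz(t,q,.066) for q in tc]); print(W.mean(0),np.linalg.norm(W-np.roll(W,1,0),axis=1),np.arctan2(*(W[0]-W[3])[1::-1]))
# mark in scene
print(get_state()['t'])
E
```

```text
398.0 143.0
st [0.60106421 0.12999459 0.19586425] 167.0
s [0.60110811 0.1302459  0.18947962] 34.3125
t [0.60369812 0.13292331 0.57939282] 120.875
507.0 [406 205] [435 233]
rim [ 0.52958063 -0.24022704  0.03087485] 0.0017876858589542279
[[ 0.60873151 -0.28284962  0.01      ]
 [ 0.48684359 -0.32045897  0.01      ]
 [ 0.4480961  -0.19791959  0.01      ]
 [ 0.57118223 -0.16084059  0.01      ]] [ 0.52871336 -0.24051719  0.01      ] [0.12765639 0.12755833 0.12851952 0.12854978]
[[ 0.49025507 -0.31812571  0.01      ]
 [ 0.45117292 -0.19509358  0.01      ]
 [ 0.58068259 -0.15253272  0.01      ]
 [ 0.6185939  -0.27470895  0.01      ]] [ 0.53517612 -0.23511524  0.01      ] [0.13548384 0.12909036 0.13632381 0.12792302]
[0.59873924 0.12904125 0.066     ] [0.08999745 0.08888303 0.08985946 0.08910745] 0.09412166454951623
1.85
```

```bash
cat >> h.py <<'E'
def goto(pos,g,tilt=0.0,n=None):
    """tool-frame shift(mm) & rotvec to reach TCP pos with gauge yaw g, rock tilt about gauge x"""
    st=get_state(); R0=toolR(st)
    Rt=R.from_euler('z',g).as_matrix()@R.from_euler('x',tilt).as_matrix()@R.from_euler('xyz',[np.pi,0,-np.pi]).as_matrix()
    d=R0.T@(np.array(pos)-st['eef_pos'])*1000; w=R.from_matrix(R0.T@Rt).as_rotvec()
    print('shift',d.round(1),'rot',w.round(4),'t',st['t'],'pos',st['eef_pos'].round(4),'F',st['force'].round(2),'w',round(st['width'],4))
E
python3 -c "
from h import *
goto([.601,.130,.33],.17)"
```

```text
shift [-612.1  616.1  -78.4] rot [0.     0.     0.1388] t 1.85 pos [ 0.2051 -0.643   0.2516] F [-0.1   0.8   0.33] w 0.0879
```

Emit:
{"api": "step_arm", "payload": {
  "commands": "-38 38 -10 0 0 0;-38 38 -10 0 0 0;-38 38 -10 0 0 0;-38 38 -10 0 0 0;-38 38 -10 0 0 0;-38 38 -10 0 0 0;-38 38 -10 0 0 0;-38 38 -8 0 0 0"
}}

```text
t: 2.85
eef_pos: [0.4029, -0.2595, 0.3304]
ee_rot: [-3.141, 0.001, -2.833]
force: [0.6, -0.5, -0.0]
width: 0.0878
```

Emit:
{"api": "step_arm", "payload": {
  "commands": "-38 38 0 0 0 0;-38 38 0 0 0 0;-38 38 0 0 0 0;-38 38 0 0 0 0;-38 38 0 0 0 0;-38 38 0 0 0 0;-38 38 0 0 0 0;-38 38 0 0 0 0.139"
}}

```text
t: 3.85
eef_pos: [0.6002, 0.1227, 0.3298]
ee_rot: [3.142, 0.001, -2.974]
force: [1.6, -0.1, 0.3]
width: 0.0878
```

Emit:
{"api": "step_arm", "payload": {
  "commands": "0 0 0 0 0 0;0 0 0 0 0 0"
}}

```text
t: 4.1
eef_pos: [0.5994, 0.121, 0.3293]
ee_rot: [-3.141, -0.001, -2.97]
force: [0.5, -0.8, 0.1]
width: 0.0875
```

Run:
```python
from h import *
st=get_state(); p=grab_frame('wrist'); save(p,'w1'); print(st['eef_pos'],st['ee_rot'],st['t'],st['force'])
print(proj(p,[.601,.130,.196],st))
goto([.601,.130,.33],.17)
```

```text
[0.5994152  0.12101033 0.32925457] [-3.14130412e+00 -7.02404667e-04 -2.97047656e+00] 4.1 [ 0.47600377 -0.84811355  0.08165248]
[327.77261454 199.41711863]
shift [-3.3  9.1 -0.4] rot [-0.0001 -0.0001  0.0004] t 4.15 pos [0.5993 0.1205 0.3296] F [ 0.32 -0.46 -1.07] w 0.0878
```

View pics/w1.png

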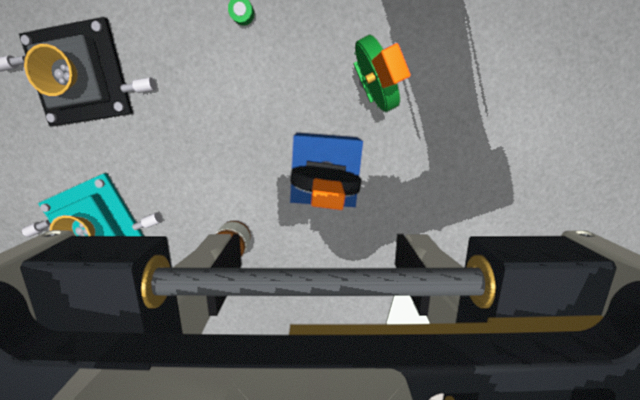

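Run:
```python
from fit import *
st=get_state(); p=grab_frame('wrist'); s=grab_frame('scene')
b=(300,170,355,218); m=orange(p,b); bs=(345,195,385,240); ms=orange(s,bs); print(m.sum(),ms.sum())
save(p,'w2',(270,120,380,220),5)
def cost(v,vw):
    P=handle(v[0],v[1],v[2],0.010);c=0
    if 'w' in vw: c+=np.abs(hullmask(p,P,st,b)-m).sum()
    if 's' in vw: c+=np.abs(hullmask(s,P,None,bs)-ms).sum()
    return c
for vw in ['w','s','ws']:
    best=None
    for y0 in (-.1,.05,.15,.25):
        r=minimize(cost,[.6,.13,y0],args=(vw,),method='Nelder-Mead',options=dict(initial_simplex=[[.6,.13,y0],[.61,.13,y0],[.6,.14,y0],[.6,.13,y0+.2]]))
        if best is None or r.fun<best.fun: best=r
    print(vw,best.x,best.fun)
box=(15,35,85,105)
m=orange(p,box,(12,120,60),(28,255,255)); c=max(cv2.findContours(m.astype(np.uint8),cv2.RETR_EXTERNAL,cv2.CHAIN_APPROX_NONE)[0],key=cv2.contourArea).reshape(-1,2)+np.array(box[:2])
P=np.array([atz(p,q,.056,st)[:2] for q in c])
r=least_squares(lambda v:np.hypot(*(P-v[:2]).T)-v[2],[.53,-.24,.032],loss='soft_l1',f_scale=.002); print('rim',r.x,np.abs(r.fun).max())
# mark & pointer angle from scene: crop
save(s,'s2',(330,195,395,270),8)
```

```text
862.0 401.0
w [0.60085459 0.12962009 0.05542335] 63.4375
s [0.60142815 0.13028799 0.19590044] 32.0625
ws [0.60090852 0.12977837 0.07320773] 108.125
rim [ 0.5321933  -0.23998678  0.03189187] 0.004761486753677539
```

View pics/w2.png

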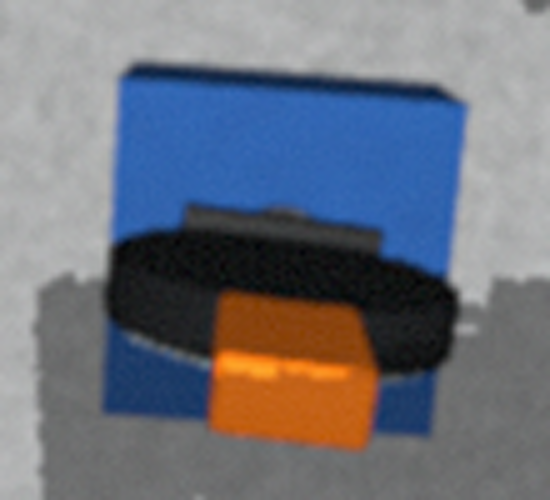

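View pics/s2.png

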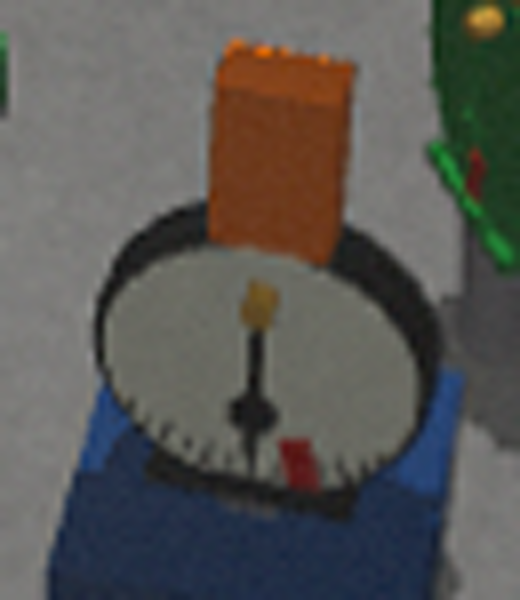

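```bash
cat >> fit.py <<'E'
def dialangle(p,px,o,g,xo=.008,tilt=0):
    # o: gauge origin world; returns dial y,z (m) rel pivot and angle
    Rg=R.from_euler('z',g).as_matrix()@R.from_euler('x',tilt).as_matrix()
    c,d=ray(p,px); n=Rg[:,0]; P0=np.array(o)+n*xo; X=c+d*(n@(P0-c))/(n@d)
    l=Rg.T@(X-np.array(o)); v=l[1:]-[0,.124]; return (v*1000).round(1),round(np.hypot(*v)*1000,1),round(np.arctan2(v[0],-v[1]),3)
E
python3 - <<'E'
from fit import *
s=grab_frame('scene'); f=s['frame'][195:270,330:395]
bs=(345,195,385,245); ms=orange(s,bs)
for zl in (134,140):
  for z0 in (.010,):
    r=min((minimize(lambda v:np.abs(hullmask(s,handle(v[0],v[1],v[2],z0,zl),None,bs)-ms).sum(),[.6,.13,y0],method='Nelder-Mead',options=dict(initial_simplex=[[.6,.13,y0],[.61,.13,y0],[.6,.14,y0],[.6,.13,y0+.2]])) for y0 in(-.1,.05,.2)),key=lambda r:r.fun); print(zl,r.x,r.fun)
hsv=cv2.cvtColor(s['frame'],cv2.COLOR_RGB2HSV); m=((hsv[...,0]<6)|(hsv[...,0]>172))&(hsv[...,1]>120)&(hsv[...,2]>60)
m[:240]=0;m[270:]=0;m[:,:350]=0;m[:,385:]=0
ys,xs=np.nonzero(m); mc=(xs.mean(),ys.mean()); print('mark',mc,len(xs))
for g in (.05,.1,.15):
    o=[.601,.130,.010]
    for nm,q,xo in (('mark',mc,.008),('pivot',(362.5,233),.012),('tip',(361.2,254.5),.012),('bob',(361.5,246.5),.012)):
        print(g,nm,dialangle(s,q,o,g,xo))
E
```

```text
134 [0.5987889  0.1297402  0.19874944] 56.3125
140 [0.60115007 0.13022748 0.18968963] 34.625
mark (np.float64(366.9130434782609), np.float64(252.47826086956522)) 23
0.05 mark (array([ 12.3, -54.1]), np.float64(55.4), np.float64(0.223))
0.05 pivot (array([ 1.7, -0.2]), np.float64(1.7), np.float64(1.447))
0.05 tip (array([  1.9, -58.6]), np.float64(58.7), np.float64(0.033))
0.05 bob (array([  1.5, -36.4]), np.float64(36.4), np.float64(0.04))
0.1 mark (array([ 11.8, -54.7]), np.float64(55.9), np.float64(0.212))
0.1 pivot (array([ 1.1, -0.3]), np.float64(1.1), np.float64(1.32))
0.1 tip (array([  1.3, -58.7]), np.float64(58.7), np.float64(0.022))
0.1 bob (array([  0.9, -36.5]), np.float64(36.5), np.float64(0.024))
0.15 mark (array([ 11.3, -55.3]), np.float64(56.4), np.float64(0.202))
0.15 pivot (array([ 0.5, -0.3]), np.float64(0.6), np.float64(0.991))
0.15 tip (array([  0.7, -58.8]), np.float64(58.8), np.float64(0.012))
0.15 bob (array([  0.3, -36.5]), np.float64(36.5), np.float64(0.007))
```

Run:
```python
from fit import *
st=get_state(); p=grab_frame('wrist'); s=grab_frame('scene')
def e(P,a,b,z,off,sc,st=None):
    A=atz(P,np.array(a)/sc+off-.5+.5/sc,z,st);B=atz(P,np.array(b)/sc+off-.5+.5/sc,z,st); d=B-A; print(A.round(4),B.round(4),np.linalg.norm(d).round(4),'yaw',np.arctan2(-d[0],d[1]).round(3))
o=np.array([270,120])
e(p,(207,430),(368,450),.196,o,5,st)
e(p,(215,355),(377,372),.196,o,5,st)
e(p,(187,205),(382,232),.072,o,5,st)
o=np.array([330,195])
e(s,(218,92),(352,105),.196,o,8)
e(s,(228,40),(355,64),.196,o,8)
save(s,'s3',(345,195,385,235),15)
```

```text
[0.6098 0.115  0.196 ] [0.6086 0.145  0.196 ] 0.03 yaw 0.04
[0.5955 0.1141 0.196 ] [0.5937 0.1437 0.196 ] 0.0297 yaw 0.061
[0.5902 0.1038 0.072 ] [0.5886 0.1547 0.072 ] 0.051 yaw 0.031
[0.6121 0.1185 0.196 ] [0.6069 0.1482 0.196 ] 0.0302 yaw 0.173
[0.5938 0.1157 0.196 ] [0.5928 0.1453 0.196 ] 0.0297 yaw 0.031
```

View pics/s3.png

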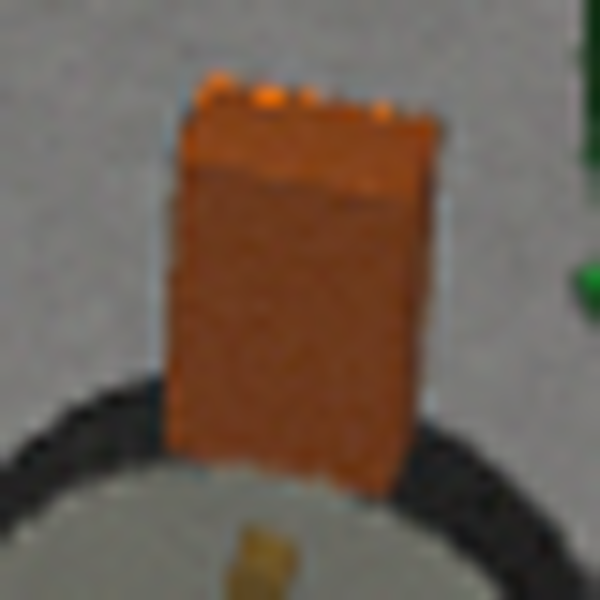

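```bash
python3 -c "
from h import *
goto([.6015,.1295,.184],.045)"
```

```text
shift [ -3.5   8.8 146.2] rot [0.0004 0.0008 0.1241] t 4.4 pos [0.5994 0.1202 0.3302] F [ 0.2   0.5  -0.85] w 0.0874
```

Emit:
{"api": "step_arm", "payload": {
  "commands": "-3.5 9 0 0 0 0.124;0 0 0 0 0 0;0 0 25 0 0 0;0 0 35 0 0 0;0 0 35 0 0 0;0 0 0 0 0 0;0 0 0 0 0 0"
}}

```text
t: 5.28
eef_pos: [0.6023, 0.1303, 0.2362]
ee_rot: [3.142, 0.002, -3.094]
force: [-0.3, 0.3, 0.3]
width: 0.0878
```

Run:
```python
from fit import *
goto([.6015,.1295,.184],.045)
st=get_state(); p=grab_frame('wrist'); save(p,'w3')
print(proj(p,[.6015,.1295,.196],st))
```

```text
shift [ 0.9 -0.8 52.2] rot [0.0001 0.0017 0.0021] t 5.275 pos [0.6023 0.1303 0.2362] F [-0.29  0.35  0.26] w 0.0878
[317.07070963 235.97921643]
```

View pics/w3.png

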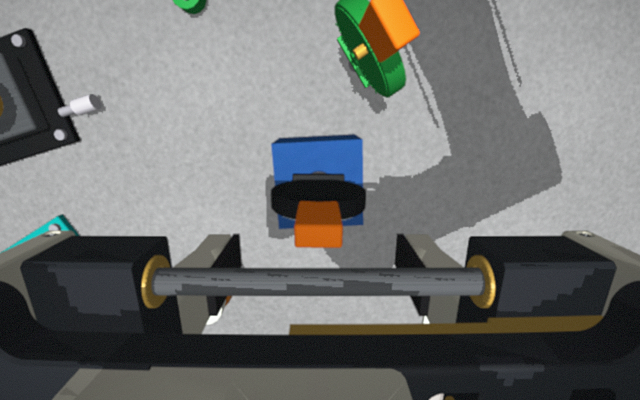

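The handle is squared up and centred between the jaws at (318,235). Descending and gripping.

Emit:
{"api": "step_arm", "payload": {
  "commands": "1 -1 20 0 0 0;0 0 20 0 0 0;0 0 12 0 0 0;0 0 0 0 0 0;0 0 0 0 0 0"
}}

```text
t: 5.95
eef_pos: [0.6012, 0.1296, 0.1837]
ee_rot: [3.141, 0.002, -3.095]
force: [-0.3, -1.1, 0.6]
width: 0.0875
```

Emit:
{"api": "step_arm", "payload": {
  "commands": "0 0 0 0 0 0;0 0 0 0 0 0;0 0 0 0 0 0;0 0 0 0 0 0;0 0 0 0 0 0;0 0 0 0 0 0;0 0 0 0 0 0;0 0 0 0 0 0",
  "jaw": 0,
  "grip_force": 30
}}

```text
t: 6.95
eef_pos: [0.6005, 0.1294, 0.1825]
ee_rot: [3.142, -0.0, -3.096]
force: [-0.2, 0.5, -0.7]
width: 0.0299
```

Emit:
{"api": "step_arm", "payload": {
  "commands": "0 0 -10 0 0 0;0 0 -20 0 0 0;0 0 -25 0 0 0;0 0 -25 0 0 0;0 0 -20 0 0 0;0 0 0 0 0 0;0 0 0 0 0 0"
}}

```text
t: 7.82
eef_pos: [0.6, 0.1293, 0.2817]
ee_rot: [-3.142, -0.001, -3.096]
force: [0.1, -0.5, -3.4]
width: 0.0297
```

Run:
```python
from fit import *
goto([.53,-.2405,.284],.045)
print(get_state()['force'],get_state()['moment'])
p=grab_frame('scene'); save(p,'s4',(320,150,420,290),4)
```

```text
shift [  86.8 -366.2   -2.2] rot [-0.0001 -0.0013  0.0006] t 7.825 pos [0.6    0.1293 0.2817] F [ 0.08 -0.48 -3.43] w 0.0297
[ 0.08036225 -0.484687   -3.42854544] [-0.01808456  0.01363958 -0.00963529]
```

View pics/s4.png

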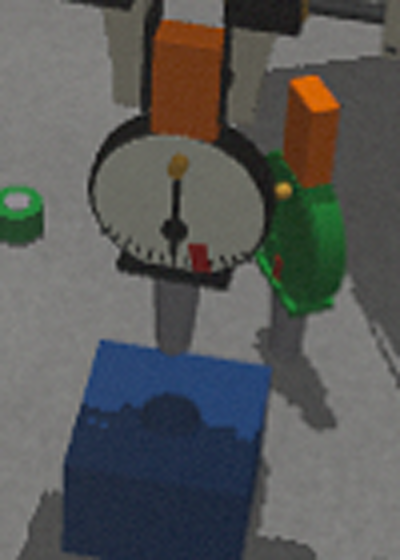

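The gauge is lifted clear of the stand and hangs plumb with the dial towards the scene camera. Moving over to the stud.

Emit:
{"api": "step_arm", "payload": {
  "commands": "5 -22 -2 0 0 0;11 -46 0 0 0 0;12 -48 0 0 0 0;12 -48 0 0 0 0;12 -48 0 0 0 0;12 -48 0 0 0 0;12 -48 0 0 0 0;9 -36 0 0 0 0"
}}

```text
t: 8.88
eef_pos: [0.5299, -0.2205, 0.284]
ee_rot: [3.142, -0.001, -3.097]
force: [0.6, -0.6, -3.6]
width: 0.0297
```

Emit:
{"api": "step_arm", "payload": {
  "commands": "2 -22 0 0 0 0;0 0 0 0 0 0;0 0 0 0 0 0;0 0 0 0 0 0;0 0 0 0 0 0;0 0 0 0 0 0"
}}

```text
t: 9.62
eef_pos: [0.5305, -0.2398, 0.2846]
ee_rot: [-3.142, 0.0, -3.095]
force: [-0.2, -0.6, -2.8]
width: 0.0298
```

Run:
```python
from fit import *
goto([.53,-.2405,.284],.045)
st=get_state()
p=grab_frame('scene'); save(p,'s5',(150,120,280,250),4)
t=grab_frame('top'); save(t,'t5',(350,160,490,280),4)
w=grab_frame('wrist'); save(w,'w5')
print(proj(p,[.53,-.2405,.116]),proj(p,[.53,-.2405,.056]),proj(t,[.53,-.2405,.196]))
```

```text
shift [ 0.5 -0.7  0.6] rot [-0.      0.0001  0.0016] t 9.625 pos [ 0.5305 -0.2398  0.2846] F [-0.23 -0.56 -2.81] w 0.0298
[212.50590013 177.80565121] [216.58896147 198.17892905] [439.33921231 205.10110189]
```

View pics/s5.png

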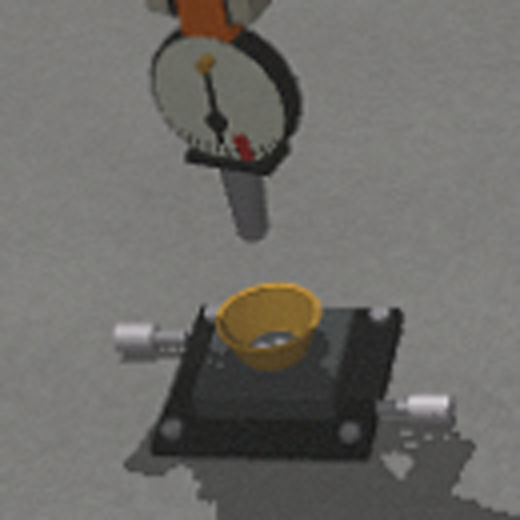

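View pics/t5.png

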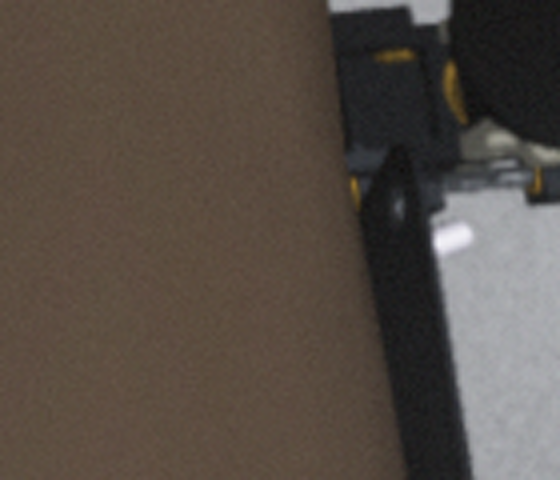

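View pics/w5.png

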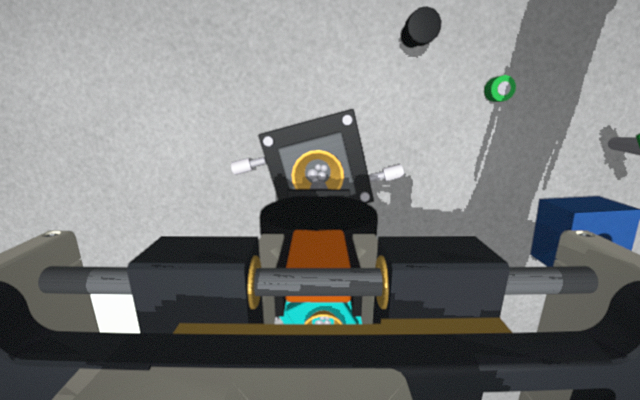

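Run:
```python
from fit import *
st=get_state(); p=grab_frame('wrist'); s=grab_frame('scene')
def rim(p,box,st,z=.056,ycut=None):
    m=orange(p,box,(12,110,60),(30,255,255)).astype(np.uint8)
    c=max(cv2.findContours(m,cv2.RETR_EXTERNAL,cv2.CHAIN_APPROX_NONE)[0],key=cv2.contourArea).reshape(-1,2)+np.array(box[:2])
    if ycut: c=c[c[:,1]<ycut]
    print(c.min(0),c.max(0))
    P=np.array([atz(p,q,z,st)[:2] for q in c])
    r=least_squares(lambda v:np.hypot(*(P-v[:2]).T)-.0315,[.53,-.24],loss='soft_l1',f_scale=.001); print('rim',r.x,np.abs(r.fun).mean())
rim(p,(280,140,355,188),st,ycut=184)
# scene: upper half of rim contour (outer ring visible at top)
rim(s,(200,185,235,215),None,ycut=199)
save(p,'w6',(255,100,385,210),5)
# neck bottom in wrist, z=.03
print(proj(p,[.53,-.2405,.030],st),proj(p,[.53,-.2405,.056],st), proj(p,[.53,-.2405,.010],st))
```

```text
[292 150] [343 183]
rim [ 0.53396347 -0.24078235] 0.005824822582714751
[204 191] [229 198]
rim [ 0.53358351 -0.23947487] 0.0007634824053875911
[317.85825154 169.81693619] [317.84047645 173.94612305] [317.87046365 166.98020035]
```

View pics/w6.png

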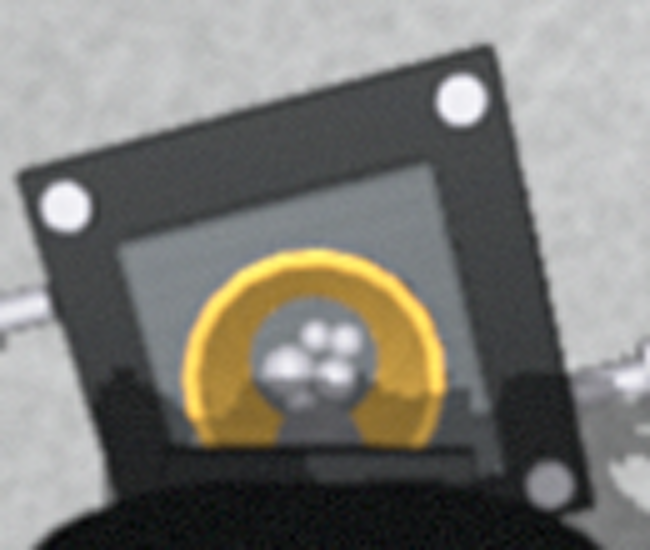

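Emit:
{"api": "step_arm", "payload": {
  "commands": "-1.5 0 10 0 0 0;0 0 15 0 0 0;0 0 15 0 0 0;0 0 15 0 0 0;0 0 8 0 0 0;0 0 0 0 0 0;0 0 0 0 0 0;0 0 0 0 0 0"
}}

```text
t: 10.88
eef_pos: [0.5322, -0.2402, 0.2222]
ee_rot: [-3.141, 0.001, -3.096]
force: [0.1, 0.1, -2.9]
width: 0.0299
```

Run:
```python
from fit import *
goto([.532,-.240,.205],.045)
s=grab_frame('scene'); save(s,'s7',(150,120,280,250),4)
for i in range(6):
    print(get_state()['force'].round(2)); grab_frame('top')
```

```text
shift [ 0.2  0.2 17.2] rot [-0.0003  0.0011  0.0009] t 10.875 pos [ 0.5322 -0.2402  0.2222] F [ 0.1   0.12 -2.92] w 0.0299
[ 0.18  0.01 -3.13]
[-1.05 -0.42 -3.05]
[ 0.43  0.14 -2.47]
[-0.28  0.08 -2.71]
[ 0.91  0.02 -2.56]
[ 0.02 -0.59 -3.09]
```

View pics/s7.png

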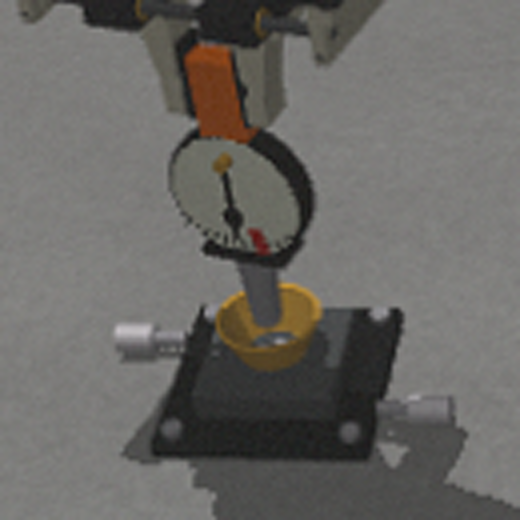

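The foot at (216,200) is entering the neck near its centre. Now I feel for the bottom.

Emit:
{"api": "step_arm", "payload": {
  "commands": "0 0 5 0 0 0;0 0 4 0 0 0;0 0 2 0 0 0;0 0 0 0 0 0;0 0 0 0 0 0"
}}

```text
t: 11.85
eef_pos: [0.532, -0.2402, 0.2106]
ee_rot: [-3.142, 0.0, -3.096]
force: [-0.1, -0.7, -2.2]
width: 0.03
```

Emit:
{"api": "step_arm", "payload": {
  "commands": "0 0 1 0 0 0;0 0 1 0 0 0;0 0 0 0 0 0"
}}

```text
t: 12.22
eef_pos: [0.5318, -0.2401, 0.2085]
ee_rot: [3.142, -0.0, -3.096]
force: [-0.0, -0.2, -2.1]
width: 0.03
```

Emit:
{"api": "step_arm", "payload": {
  "commands": "0 0 1 0 0 0;0 0 0 0 0 0"
}}

```text
t: 12.48
eef_pos: [0.5318, -0.2401, 0.2075]
ee_rot: [3.142, -0.0, -3.096]
force: [0.1, 0.1, -3.3]
width: 0.0295
```

Emit:
{"api": "step_arm", "payload": {
  "commands": "0 0 1 0 0 0;0 0 0 0 0 0"
}}

```text
t: 12.72
eef_pos: [0.5318, -0.2401, 0.2064]
ee_rot: [3.141, -0.0, -3.096]
force: [0.1, -0.2, -2.5]
width: 0.0298
```

Emit:
{"api": "step_arm", "payload": {
  "commands": "0 0 1 0 0 0;0 0 0 0 0 0"
}}

```text
t: 12.98
eef_pos: [0.5319, -0.2401, 0.2055]
ee_rot: [3.142, -0.0, -3.096]
force: [0.0, -0.2, -2.7]
width: 0.0302
```

Emit:
{"api": "step_arm", "payload": {
  "commands": "0 0 1 0 0 0;0 0 0 0 0 0"
}}

```text
t: 13.22
eef_pos: [0.5318, -0.2402, 0.2045]
ee_rot: [3.142, -0.0, -3.096]
force: [0.1, 0.6, -3.3]
width: 0.0297
```

Emit:
{"api": "step_arm", "payload": {
  "commands": "0 0 1 0 0 0;0 0 0 0 0 0"
}}

```text
t: 13.48
eef_pos: [0.532, -0.2402, 0.2036]
ee_rot: [-3.141, 0.0, -3.096]
force: [-0.8, -0.1, -2.8]
width: 0.0301
```

Emit:
{"api": "step_arm", "payload": {
  "commands": "0 0 1 0 0 0;0 0 0 0 0 0"
}}

```text
t: 13.72
eef_pos: [0.5322, -0.2402, 0.2033]
ee_rot: [-3.141, 0.001, -3.096]
force: [-2.1, 0.9, 4.7]
width: 0.0299
```

Emit:
{"api": "step_arm", "payload": {
  "commands": "0 0 0.5 0 0 0;0 0 0 0 0 0"
}}

```text
t: 13.98
eef_pos: [0.5323, -0.2403, 0.2032]
ee_rot: [-3.141, 0.001, -3.095]
force: [-1.5, 1.0, 7.6]
width: 0.0301
```

Contact felt: Fz went from -2.8 to +7.6 N (about 10 N of press) at TCP z = 0.2032, so the foot origin is at about 0.030, as expected. Holding upright, then measuring the mark again.

Emit:
{"api": "step_arm", "payload": {
  "commands": "0 0 0 0 0 0;0 0 0 0 0 0;0 0 0 0 0 0;0 0 0 0 0 0"
}}

```text
t: 14.48
eef_pos: [0.5323, -0.2403, 0.2032]
ee_rot: [-3.141, 0.001, -3.095]
force: [-1.5, 1.4, 8.4]
width: 0.0295
```

Run:
```python
from fit import *
st=get_state(); print(st['force'].round(2),st['moment'].round(3),st['eef_pos'])
ims=[grab_frame('scene') for _ in range(3)]
s=dict(ims[-1]); s['frame']=np.mean([i['frame'].astype(float) for i in ims],0).round().astype(np.uint8)
save(s,'s8',(185,140,240,215),8)
hsv=cv2.cvtColor(s['frame'],cv2.COLOR_RGB2HSV)
m=((hsv[...,0]<8)|(hsv[...,0]>170))&(hsv[...,1]>110)&(hsv[...,2]>50)
m[:165]=0;m[195:]=0;m[:,:195]=0;m[:,235:]=0
ys,xs=np.nonzero(m); mc=(xs.mean(),ys.mean()); print(mc,len(xs))
o=[.5315,-.240,.0305]
print(dialangle(s,mc,o,.045),[proj(s,np.array(o)+[.012,0,h]) for h in(.124,.072)])
```

```text
[-1.54  1.41  8.4 ] [ 0.813  0.917 -0.034] [ 0.53228698 -0.2403001   0.2032289 ]
(np.float64(215.6), np.float64(186.53333333333333)) 15
(array([  9.6, -54.4]), np.float64(55.2), np.float64(0.174)) [array([206.85406356, 167.37023059]), array([210.67062323, 186.00841526])]
```

View pics/s8.png

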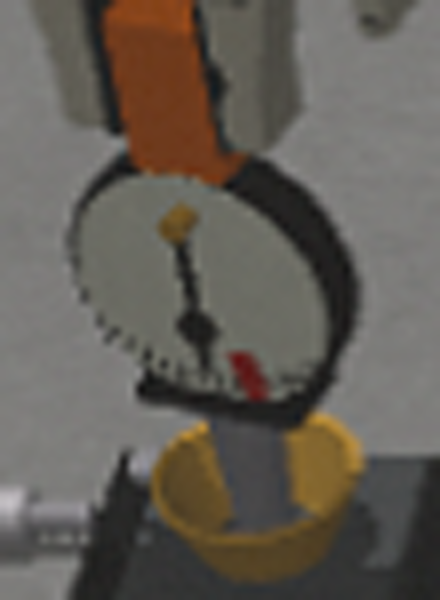

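Upright contact held over 0.5 s at about 11 N. The mark sits 0.17–0.21 rad from the pointer. Now I rock about the foot ball, 164 mm ahead of the TCP: a turn about tool +x with a shift along +y.

Emit:
{"api": "step_arm", "payload": {
  "commands": "0 3.9 0.05 0.024 0 0;0 3.9 0.05 0.024 0 0;0 0 0 0 0 0;0 0 0 0 0 0"
}}

```text
t: 15.12
eef_pos: [0.532, -0.2322, 0.203]
ee_rot: [-3.093, 0.001, -3.095]
force: [-1.5, 3.3, 8.9]
width: 0.0301
```

Emit:
{"api": "step_arm", "payload": {
  "commands": "0 3.9 0.05 0.024 0 0;0 3.9 0.05 0.024 0 0;0 0 0 0 0 0;0 0 0 0 0 0"
}}

```text
t: 15.62
eef_pos: [0.5317, -0.2243, 0.2025]
ee_rot: [-3.045, 0.002, -3.095]
force: [-2.8, 3.5, 9.0]
width: 0.0299
```

Emit:
{"api": "step_arm", "payload": {
  "commands": "0 3.9 0.05 0.024 0 0;0 3.9 0.05 0.024 0 0;0 3.9 0.05 0.024 0 0;0 3.9 0.05 0.024 0 0;0 0 0 0 0 0;0 0 0 0 0 0;0 0 0 0 0 0;0 0 0 0 0 0"
}}

```text
t: 16.62
eef_pos: [0.5312, -0.209, 0.2003]
ee_rot: [-2.949, 0.002, -3.095]
force: [-3.0, 3.8, 8.6]
width: 0.0296
```

Emit:
{"api": "step_arm", "payload": {
  "commands": "0 0 0 0 0 0;0 0 0 0 0 0;0 0 0 0 0 0;0 0 0 0 0 0;0 0 0 0 0 0;0 0 0 0 0 0"
}}

```text
t: 17.38
eef_pos: [0.5312, -0.209, 0.2003]
ee_rot: [-2.949, 0.002, -3.095]
force: [-2.4, 3.4, 9.1]
width: 0.0299
```

```bash
cat > chk.py <<'E'
from fit import *
import sys
st=get_state(); print(st['t'],st['force'].round(2),st['moment'].round(3),st['eef_pos'],st['ee_rot'])
ims=[grab_frame('scene') for _ in range(3)]
s=dict(ims[-1]); s['frame']=np.mean([i['frame'].astype(float) for i in ims],0).round().astype(np.uint8)
save(s,sys.argv[1],(195,140,250,215),8)
hsv=cv2.cvtColor(s['frame'],cv2.COLOR_RGB2HSV)
m=((hsv[...,0]<8)|(hsv[...,0]>170))&(hsv[...,1]>110)&(hsv[...,2]>50)
m[:165]=0;m[205:]=0;m[:,:195]=0;m[:,240:]=0
ys,xs=np.nonzero(m); mc=(xs.mean(),ys.mean()); print(mc,len(xs))
Rt=toolR(st); tz=Rt[:,2]; o=st['eef_pos']+tz*.173; print('origin',o.round(4),'foot',(o-tz*.009).round(4))
zax=-tz; tilt=-np.arcsin(-Rt[:,1]@np.array([0,0,1.])) ; print('tilt',np.arcsin(Rt[2,1]))
tl=-abs(np.arcsin(Rt[2,1]))
print('mark on dial',dialangle(s,mc,o,.045,.008,tl))
Rg=R.from_euler('z',.045).as_matrix()@R.from_euler('x',tl).as_matrix()
piv=o+Rg@[.012,0,.124]; tip=piv+[0,0,-.052]; q=lambda P:((proj(s,P)-[195,140]+.5)*8-.5).round(0)
print('crop px pivot',q(piv),'plumb tip',q(tip),'tip if at',[ (a,q(piv+Rg@(np.array([0,np.sin(a),-np.cos(a)])*.052))) for a in(.1,.15,.2,.25,.3)])
for n in ('pointer_tip','mark'): print(n,[(d['pixel'],round(d['conf'],2)) for d in recognise(ims[-1],n)])
E
python3 chk.py s9
```

```text
17.375 [-2.42  3.44  9.11] [ 1.56   1.087 -0.188] [ 0.53115967 -0.20904068  0.20026763] [-2.94928722e+00  1.95128267e-03 -3.09532478e+00]
(np.float64(220.75), np.float64(189.25)) 12
origin [ 0.533  -0.2421  0.0305] foot [ 0.5329 -0.2403  0.0393]
tilt -0.1923050673539654
mark on dial (array([ 11.8, -54.7]), np.float64(56.0), np.float64(0.212))
crop px pivot [169. 245.] plumb tip [197. 394.] tip if at [(0.1, array([182., 391.])), (0.15, array([190., 393.])), (0.2, array([199., 394.])), (0.25, array([207., 396.])), (0.3, array([215., 397.]))]
pointer_tip [([219.1, 185.1], 0.45)]
mark []
```

View pics/s9.png

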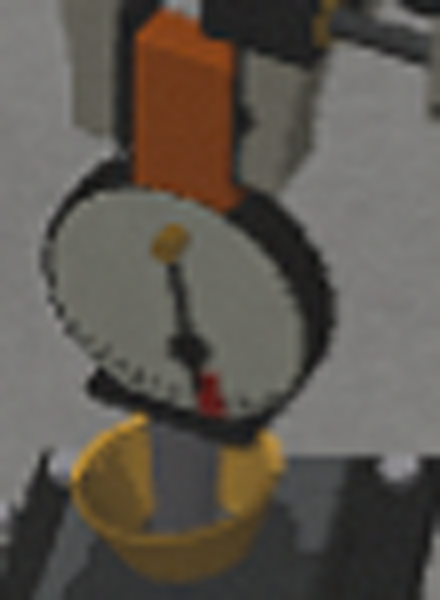

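The pointer at crop (200,392) overlaps the left of the red mark at (211,397). The scene camera sees the dial obliquely, so there is parallax between pointer and face. I'll measure the mark angle on the dial from the saved unoccluded pictures, taking the white disc as reference.

```bash
cat > mk.py <<'E'
from fit import *
s=grab_frame('scene')
L=[('s2',(330,195),8,(.6,.1294,.183),0,(20,180,450,500)),('s4',(320,150),4,(.6,.1293,.2817),0,(80,100,285,290)),('s5',(150,120),4,(.5305,-.2398,.2846),0,(140,30,300,170)),('s7',(150,120),4,(.5322,-.2402,.2222),0,(160,120,320,260)),('s8',(185,140),8,(.5323,-.2403,.2032),0,(50,150,370,430)),('s9',(195,140),8,(.5312,-.2090,.2003),-.1923,(30,160,340,440))]
for n,off,sc,tcp,tl,roi in L:
    im=cv2.imread(f'pics/{n}.png').astype(np.float32); x0,y0,x1,y1=roi
    B,G,Rr=[im[...,i] for i in range(3)]
    full=lambda q:(np.array(q)+.5)/sc-.5+off
    red=np.clip(Rr-1.6*np.maximum(G,B)-15,0,None)
    mask=np.zeros_like(red);mask[y0:y1,x0:x1]=1; 
    mask[:int(y0+.5*(y1-y0))]=0
    if n in('s2','s4'): mask[:,x1-40 if n=='s2' else x1-25:]=0
    red*=mask; ys,xs=np.nonzero(red>0); w=red[ys,xs]; mc=((xs*w).sum()/w.sum(),(ys*w).sum()/w.sum())
    br=im.min(2); thr=(np.percentile(br[y0:y1,x0:x1],75)+50)/2
    hs=cv2.cvtColor(im.astype(np.uint8),cv2.COLOR_BGR2HSV)
    tz=R.from_euler('z',.045).as_matrix()@R.from_euler('x',tl).as_matrix(); o=np.array(tcp)-tz[:,2]*.173
    P=lambda q,xo:dialangle(s,full(q),o,.045,xo,tl)
    print(n,'mark',np.round(mc,1),len(xs),P(mc,.008))
E
python3 mk.py
```

```text
s2 mark [297.5 462.8] 1281 (array([ 12.4, -55. ]), np.float64(56.4), np.float64(0.221))
s4 mark [198.8 257.3] 425 (array([ 11.8, -53.1]), np.float64(54.4), np.float64(0.218))
s5 mark [243.3 148. ] 257 (array([ 10.5, -53.8]), np.float64(54.8), np.float64(0.192))
s7 mark [258.6 241.1] 231 (array([ 10.2, -53.5]), np.float64(54.5), np.float64(0.188))
s8 mark [247.7 374.6] 851 (array([ 10.3, -53. ]), np.float64(54.0), np.float64(0.192))
s9 mark [209.5 397. ] 661 (array([ 11.6, -54.9]), np.float64(56.2), np.float64(0.208))
```

```bash
cat >> mk.py <<'E'
print('disc')
for n,off,sc,tcp,tl,roi in L:
    im=cv2.imread(f'pics/{n}.png'); x0,y0,x1,y1=roi
    full=lambda q:(np.array(q)+.5)/sc-.5+off
    tz=R.from_euler('z',.045).as_matrix()@R.from_euler('x',tl).as_matrix(); o=np.array(tcp)-tz[:,2]*.173
    mx=im.max(2);mn=im.min(2)
    # expected disc centre px
    c=((proj(s,o+tz@[.008,0,.098])-off+.5)*sc-.5); 
    # radial edge search: from centre go outward until dark (beyond .7 expected radius)
    pts=[]
    g=cv2.GaussianBlur(mn,(0,0),sc/4).astype(float)
    for a in np.radians(np.arange(-40,220,4)):   # skip bottom (shoulder/ticks) ; angle in dial plane from +y
        prof=[];rr=np.arange(30,46,.25)
        for r in rr:
            q=(proj(s,o+tz@[.008,r/1e3*np.cos(a),.098+r/1e3*np.sin(a)])-off+.5)*sc-.5
            prof.append(cv2.getRectSubPix(g.astype(np.float32),(1,1),(float(q[0]),float(q[1])))[0,0])
        d=np.gradient(np.array(prof)); i=d.argmin()
        if d[i]<-2 and 55<np.degrees(a)<125: continue  # handle region
        if d[i]<-2: pts.append((rr[i]*np.cos(a),rr[i]*np.sin(a)))
    pts=np.array(pts)
    r=least_squares(lambda v:np.hypot(pts[:,0]-v[0],pts[:,1]-v[1])-v[2],[0,0,38],loss='soft_l1',f_scale=.5)
    print(n,len(pts),'centre dy,dz,r',r.x.round(2),'rms',np.sqrt(np.mean(r.fun**2)).round(2))
E
python3 mk.py | sed -n '/disc/,$p'
```

```text
disc
s2 47 centre dy,dz,r [ 1.41  0.27 38.89] rms 0.59
s4 47 centre dy,dz,r [ 0.78  1.48 38.84] rms 1.1
s5 37 centre dy,dz,r [ 1.2   1.79 38.46] rms 0.34
s7 33 centre dy,dz,r [ 0.81  0.9  38.78] rms 0.54
s8 40 centre dy,dz,r [ 1.03  1.76 38.48] rms 0.43
s9 45 centre dy,dz,r [ 0.8   2.33 38.48] rms 0.61
```

Mark relative to the disc centre: 0.18–0.225 rad, depending on the parallax assumed for a raised mark. The tilt is 0.192 and the tolerance ±0.077, so I add 0.018 to centre it.

Emit:
{"api": "step_arm", "payload": {
  "commands": "0 3 0.02 0.018 0 0;0 0 0 0 0 0;0 0 0 0 0 0;0 0 0 0 0 0;0 0 0 0 0 0;0 0 0 0 0 0;0 0 0 0 0 0;0 0 0 0 0 0"
}}

```text
t: 18.73
eef_pos: [0.531, -0.2061, 0.1997]
ee_rot: [-2.931, 0.002, -3.095]
force: [-2.4, 3.8, 8.8]
width: 0.0301
```

Emit:
{"api": "step_arm", "payload": {
  "commands": "0 0 0 0 0 0;0 0 0 0 0 0;0 0 0 0 0 0;0 0 0 0 0 0;0 0 0 0 0 0;0 0 0 0 0 0"
}}

```text
t: 19.48
eef_pos: [0.531, -0.2061, 0.1997]
ee_rot: [-2.931, 0.002, -3.095]
force: [-2.6, 3.9, 8.1]
width: 0.0297
```

```bash
python3 chk.py s10
python3 - <<'E'
from fit import *
s=grab_frame('scene'); st=get_state(); Rt=toolR(st); tl=-abs(np.arcsin(Rt[2,1])); o=st['eef_pos']+Rt[:,2]*.173
Rg=R.from_euler('z',.045).as_matrix()@R.from_euler('x',tl).as_matrix(); o=o+Rg@[0,.001,.0015]
sc=12; off=np.array([195,140]); out=[]
for m,xm in ((None,0),(.21,.0085),(.25,.0085)):
    im=cv2.resize(s['frame'][160:205,205:235,::-1],None,fx=sc,fy=sc,interpolation=cv2.INTER_CUBIC).copy()
    q=lambda l:tuple(np.round((proj(s,o+Rg@np.array(l))-[205,160]+.5)*sc-.5).astype(int).tolist())
    if m:
        e=np.array([np.sin(m),-np.cos(m)]);n=np.array([np.cos(m),np.sin(m)])
        pts=[q([xm,*(e*r+n*w+[0,.124])]) for r,w in((.044,-.004),(.044,.004),(.060,.004),(.060,-.004))]
        cv2.polylines(im,[np.array(pts)],True,(0,255,0),1)
        a=-tl
        cv2.line(im,q([.0125,0,.124]),q([.0125,np.sin(a)*.052,.124-.052*np.cos(a)]),(255,255,0),1)
    out.append(im[100:])
big=np.hstack(out); cv2.imwrite('pics/o10.png',cv2.resize(big,None,fx=.74,fy=.74)); print(big.shape)
E
```

```text
19.475 [-2.62  3.93  8.13] [ 1.641  1.146 -0.255] [ 0.53104751 -0.2060887   0.19968413] [-2.93128332e+00  1.96542613e-03 -3.09528410e+00]
(np.float64(221.30769230769232), np.float64(189.30769230769232)) 13
origin [ 0.5331 -0.2422  0.0305] foot [ 0.5329 -0.2403  0.0393]
tilt -0.2103089261397682
mark on dial (array([ 12. , -54.1]), np.float64(55.4), np.float64(0.219))
crop px pivot [176. 247.] plumb tip [204. 397.] tip if at [(0.1, array([186., 392.])), (0.15, array([194., 395.])), (0.2, array([203., 396.])), (0.25, array([211., 398.])), (0.3, array([219., 399.]))]
pointer_tip [([217.6, 176.7], 0.66)]
mark [([216.4, 173.3], 0.71)]
(440, 1080, 3)
```

View pics/o10.png

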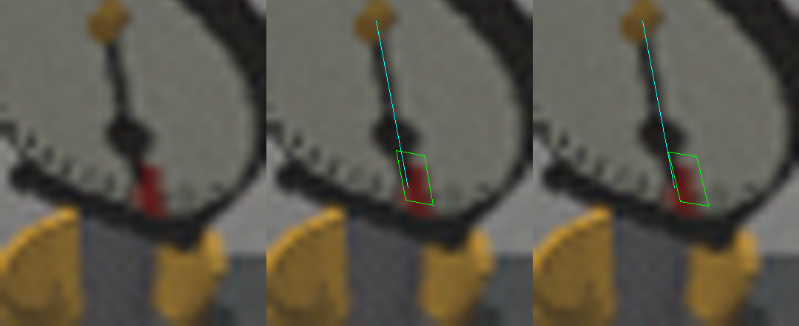

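View pics/s10.png

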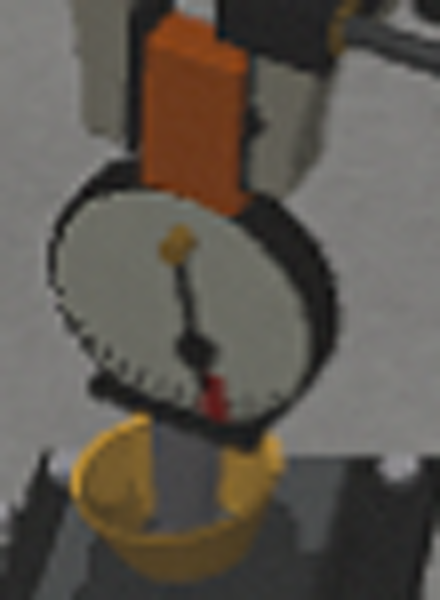

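The overlay shows the drawn pointer lying along the real one, and the mark model at 0.21 rad covering the red mark, at a tilt of 0.210. Press is about 11–12 N and readings are steady. Handing in.

```bash
python3 -c "
from h import *
s=get_state();print(s['t'],s['force'],s['width'],abs(s['qd']).max())
print(job_done())"
```

```text
19.775 [-1.45121813  4.33559696  8.89417927] 0.029691555832716595 0.002595196994794675
the job is handed in; nothing more can be done
None
```

The gauge now stands in the brass neck of the black stud, still gripped and pressed lightly on the bottom. It is rocked so that the pointer sits on the red mark. I handed the job in at 19.8 s; no verdict is reported.

**What I did:** I gripped the handle from above, lifted the gauge out of the blue stand and lowered it slowly into the neck until I felt contact. I held it upright there for over 0.5 s, then rocked it 0.210 rad about the foot ball.

**Last checks:**
- **Foot:** from the arm's pose, the ball is about 1 mm from my best estimate of the neck axis and 39 mm above the stud's underside.
- **Press:** the vertical push is about 11–12 N and steady, and the arm is still.
- **Pointer and mark:** the image overlay puts the mark at about 0.21 rad, matching the tilt.

**Where measurements disagreed:**
- **Mark angle:** estimates ranged from 0.18 to 0.225 rad because the camera sees the dial at an angle. Every value in that range is within 2 mm of the pointer, against the 4 mm allowed.
- **Handle direction:** the scene camera gave 0.19 rad and the wrist camera 0.05 rad. I used the wrist value, and the jaws closed squarely on the handle.
- **Neck position:** estimates along x differed by about 4 mm.
- **Recogniser:** in the last picture it put the mark and pointer tip near the pivot. I did not use those points.

I did not look at the jar, sample and eyepiece again at the end. The path was planned well clear of them.

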